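Find the thread of a slanted parts jar by turning back, then screw its lid home

TASK

The white lid has only been laid on the mouth of the amber parts jar that leans towards you in the sloping rack; its thread has not caught. So as not to cross-thread it, turn the lid backward (anticlockwise, seen from outside the lid) until it drops into the start of the thread, then screw it forward (clockwise) until it is fully home and snug on the rim, and let go. Leave the things lying around where they are.

Things in the scene. Friction and masses are not known exactly. Their poses are not given: they have to be found in the camera images.
- lid_center (a point): Centre of the white screw lid, half-way up on its axis. Lid: round, ribbed, 60 mm across, 26 mm high, 0.06 kg; z runs out through its flat top, 13 mm away, and the skirt's edge is 13 mm the other way. Grip the upper 12 mm, which is solid. At the start it lies loose on the jar, three lugs inside its skirt resting on the thread ridges, this point 6 to 9 mm outside the rim plane.
- lid: The same lid; origin at the centre of its skirt's lower edge, z out through its top. Turned backward (anticlockwise seen from outside) 25 to 75 degrees it climbs the ridges by up to 3 mm, then drops about 7 mm off the ridge ends when pushed inward with some 6 N: the thread start, its centre then about 3 mm outside the rim plane. Missed, the next start comes 120 degrees on.
- lid_mark (a point): Outer end of the red bar on the lid's top, 22 mm from its axis: shows how far the lid was turned. Forward from the drop, the thread (lead 22.5 mm a turn, 1.3 mm play along the axis) draws the lid down by 4 mm till its top bears on the rim, 1 mm further in for its centre than the rim plane; snug 85 to 95 degrees on, at a stop. A 40 N grip then slips harmlessly.
- jar_mouth (a point): Centre of the rim of the amber jar (left of the two in the rack), about 151 mm above the worktop; z runs outward along the jar's axis, which leans 30 degrees from vertical to the rack's front, towards the robot. Neck 43 mm across, 50 mm over the ridges; shoulder 24 mm behind the rim. The thread starts are hidden and unmarked. Jar and rack are fast.
- blue_lid_center (a point): Centre of the blue lid on the closed twin jar, same size, fixed, 136 mm to the right of the open jar (axis to axis) and leaning alike: not part of the work.
- screwdriver: Bystander, to be left alone: a long screwdriver with a yellow handle, 198 mm. Origin at the centre of its underside.
- handset: Bystander, to be left alone: an opened handset, 104x47x8 mm. Origin at the centre of its underside.
- red_cutters: Bystander, to be left alone: side cutters with red handles, 122 mm. Origin at the centre of its underside.
- pen: Bystander, to be left alone: a dark marker pen with a red cap, 133 mm. Origin at the centre of its underside.
- tape: Bystander, to be left alone: a roll of brown packing tape, 84 mm across, 45 mm high. Origin at the centre of its underside.
Things that resemble listed ones, but are neither listed nor needed, are in the scene too. Of the things like the lid, leave any that is black or brown; of the rest the smaller one is meant.

How it is judged:
By the outcome, as a careful person would: the job done as asked, in the order asked, and still so for the second after the job is handed in, with the robot touching nothing.
It also fails if it takes over 54 s, if anything falls off the work surface, if the arm or the gripper's body presses on something with over 40 N, if the wrist force passes 120 N, or if a joint passes its speed limit or range.

ROBOT

A 7-joint arm with a two-finger parallel gripper is mounted at the origin on a cart in front of the work surface, level with it; the furniture and walls round the work are solid. World frame = base frame: x ahead of the robot, y to its left, z up, the work surface at z = 0. Lengths are in m, angles in rad, forces in N, time in s.
With the tool pointing down it reaches from about 0.35 to 0.9 m from the base axis. Payload 8.1 kg.
Tool frame: the origin (TCP) lies on the centre line of the jaws, within the pads' length; the fingertips stand 19 mm ahead of it and the grasp point (between the pads) is the TCP (arm.tip_reach is the distance from the TCP to the fingertips, in m); z points along the fingers, y is the line along which they close (so a half turn about z gives the same grasp; the last joint's range is limited). The gripper opens to 92 mm and grips with 3 to 60 N. Pads are 19 mm wide; open, the fingers measure 130 mm over their backs; the gripper's body (75 mm by 190 mm) begins 47 mm behind the grasp point.
Start: joints at [1.198, 0.434, 0.025, 1.573, -0.012, 1.134, -0.075], TCP at [0.167, -0.602, 0.246] pointing down, gripper open.
Joint ranges: [-2.62, 2.62], [-0.44, 2.09], [-1.27, 1.32], [0.08, 2.57], [-1.32, 4.46], [0.12, 2], [-2.74, 2.74]. Speed limits (rad/s): [2.22, 2.22, 3.01, 3.01, 3.14, 3.14, 3.14].

INTERFACE

Orientations are given as a rotation vector (axis times angle).
In Python, from cell import arm gives the robot as it stands.
- The arm moves only by the tool arm_command, never from a script. Its argument "targets" is a list that holds one entry, the list of rows, each a list of 6 numbers: the shift along the tool's x, y, z in m, then the turn, a rotation vector about the tool's x, y, z in rad. A call has 1 to 10 rows; each row shifts and turns the commanded pose from where the row before left it, along the tool's axes as they then stand; what a row does not reach is not made up. A row lasts 1/8 s, in which the tool goes at most 62.5 mm and 10.7 degrees, less where a joint would pass 70% of its speed; a pose out of reach is approached as far as the arm can. A call with a gripper value outside its range is refused whole. "jaw" is the finger opening in m, from 0 to 0.0918, set as the call begins (left out, the last holds). The fingers move at their own pace and stop on an object; "newtons" is the grip in N (left out, the last holds). Time passes only in rows, so rows that do not move let the fingers close. It gives the time, the measured TCP pose, the force, the opening and the grip force at its end, in the units of the state.
- arm.observe(): the state, without advancing time (a new reading comes with each control period).
- arm.get_image(name): name is "scene" or "side" or "wrist"; returns a dict with "pixels" (384x512x3 uint8, red, green, blue), "z_map" (384x512 float32, m along the optical axis (not along the pixel's ray), 0 where there is no reading), "fx", "fy", "cx", "cy" (pixels), "dist" ([k1, k2, p1, p2, k3] as OpenCV has them; the pictures are not rectified), "xyz" and "rotation" of the camera in the world; the wrist camera has in their place "T_tool_cam" (4x4, takes a point from camera to tool coordinates, whose origin is the TCP and whose axes are the flange's). Camera axes: x right, y down, z forward; pixel columns grow to the right and rows downward; lengths in m; the calibration is good to about 2 mm. A picture is of the moment at which its call begins: read the wrist's pose just before it.
- arm.sign_off(): hands the job in; it is judged then, once.
The state is a dict: "clock": time; "joints": joint angles; "dq": joint speeds; "joint_efforts": joint torques, N m; "position": TCP position; "ee_rot": TCP orientation; "force": force on the tool from outside, world axes, zero at the start; "ft_torque": the same for the moment, N m; "width": opening from 0.0 (shut) to 1.0 (fully open); "gripper_force": force on a finger pad.
Only numpy, scipy, OpenCV 4.12 (cv2) and the standard library are available. Lean on these libraries where they do the work, as an engineer would, in place of code of your own. Each camera call takes 0.05 s, during which the arm holds its last target. There are 200 camera calls.

## Working session

There is one attempt and no reset: what is moved stays moved. The work goes in short steps, Python scripts to look and compute and a tool call to move; the robot and the scene stay as the last step left them, time stands still between calls to the robot, and variables do not carry over. Pictures are saved under pics/ and viewed, at most 10 in all, crops included, and the job is handed in when it is done.

Besides the shell and the picture viewer there is one more tool, called after "Call:" as name(argument=value, ...), one argument or row to a line, values as JSON. arm_command: Moves the arm, as the interface text tells. Its arguments: {"type":"object","properties":{"targets":{"type":"array","items":{"type":"array","items":{"type":"array","items":{"type":"number"}}}},"jaw":{"type":"number"},"newtons":{"type":"number"}},"required":["targets"]}

```bash
ls; mkdir -p pics; python3 - <<'E'
from cell import arm
import cv2,numpy as np
print(arm.observe(), arm.tip_reach)
ims=[]
for n in("scene","side"):
    d=arm.get_image(n); np.savez(f"{n}0.npz",**d)
    cv2.imwrite(f"pics/{n}0.png",d["pixels"][...,::-1])
    print(n,d["fx"],d["fy"],d["cx"],d["cy"],d["dist"],d["xyz"],d["rotation"])
E
```

```text
pics
{'clock': 0.0, 'joints': array([ 1.19837151,  0.43517046,  0.02498612,  1.57413408, -0.01158427,
        1.13403988, -0.07506392]), 'dq': array([ 7.05763712e-05,  2.40669706e-04, -6.44618492e-04,  1.17185340e-04,
        3.74316405e-04,  3.82037667e-04, -1.01314037e-03]), 'joint_efforts': array([-5.96231512e-04, -6.67858315e+01,  9.84380096e-01, -3.14467621e+01,
       -6.06932002e-02,  4.26173990e-02,  1.99020542e-04]), 'position': array([ 0.16639686, -0.60190829,  0.24496346]), 'ee_rot': array([-3.11150571e+00, -4.22283891e-01,  5.92402325e-04]), 'force': array([0.13299735, 0.61810512, 0.04719526]), 'ft_torque': array([-0.01092731, -0.00813736,  0.00440944]), 'gripper_force': 0.0, 'width': 0.9963063019149518} 0.019
scene 359.67095384797057 359.67095384797057 255.57671179739697 194.70947492666897 [0.00998515 0.         0.         0.         0.        ] [-0.12310711  0.54549319  1.22016172] [-1.08586997  2.51547304 -0.8673798 ]
side 424.02993797124293 424.02993797124293 256.01635144172144 182.75514439144695 [-0.08346763  0.          0.          0.          0.        ] [0.04476934 0.90085538 0.7759064 ] [-0.62973303  2.48895342 -1.39150395]
```

View pics/scene0.png

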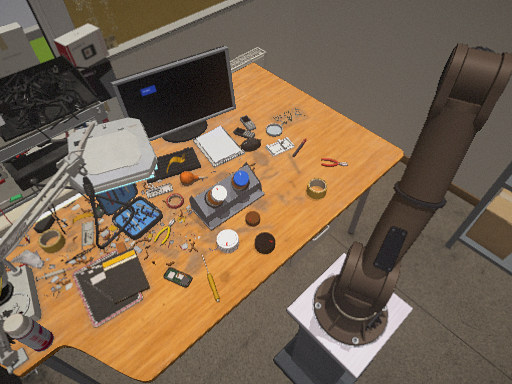

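View pics/side0.png

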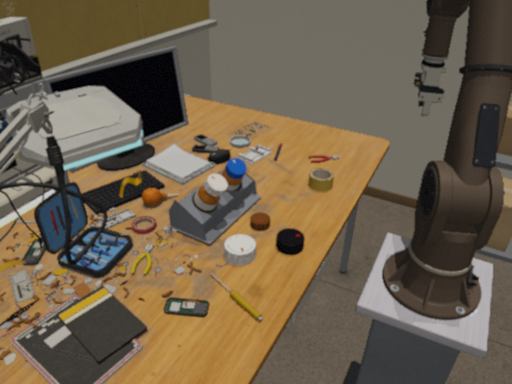

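The white lid on the amber jar is at about (218,193) in the scene view and (215,185) in the side view. The blue lid is at (240,178) and (235,168). The big white lid on the table, at (227,240), is the decoy.

```bash
cat > h.py <<'E'
import numpy as np,cv2
from scipy.spatial.transform import Rotation as R
def pts(d,mask=None):
    v,u=np.nonzero(mask); z=d["z_map"][v,u]; k=z>0; u,v,z=u[k],v[k],z[k]
    K=np.array([[d["fx"],0,d["cx"]],[0,d["fy"],d["cy"]],[0,0,1.]])
    n=cv2.undistortPoints(np.c_[u,v].astype(float)[:,None],K,d["dist"])[:,0]
    P=np.c_[n*z[:,None],z]
    if "xyz" in d: return P@rot(d).T+d["xyz"]
    T=d["T_tool_cam"]; return P@T[:3,:3].T+T[:3,3]
def rot(d):
    r=np.array(d["rotation"]); return r if r.shape==(3,3) else R.from_rotvec(r).as_matrix()
def white(d): 
    h=cv2.cvtColor(d["pixels"],cv2.COLOR_RGB2HSV); return (h[...,1]<60)&(h[...,2]>150)
def blue(d):
    h=cv2.cvtColor(d["pixels"],cv2.COLOR_RGB2HSV); return (abs(h[...,0].astype(int)-110)<15)&(h[...,1]>120)&(h[...,2]>80)
def red(d):
    h=cv2.cvtColor(d["pixels"],cv2.COLOR_RGB2HSV); return ((h[...,0]<8)|(h[...,0]>170))&(h[...,1]>110)&(h[...,2]>90)
def win(m,u,v,r):
    o=np.zeros_like(m); o[v-r:v+r+1,u-r:u+r+1]=m[v-r:v+r+1,u-r:u+r+1]; return o
E
python3 - <<'E'
from h import *
ims=[]
for n,w,b in(("scene",(218,192),(240,178)),("side",(216,185),(235,168))):
    d={k:v for k,v in np.load(n+"0.npz").items()}
    for nm,f,c in(("white",white,w),("blue",blue,b)):
        m=win(f(d),*c,16); P=pts(d,m)
        # top plane: points farthest along nominal axis (toward robot: -x lean)
        print(n,nm,len(P),P.mean(0),P.min(0),P.max(0))
        a=np.array([-.5,0,.866]); s=P@a; t=np.percentile(s,90); Q=P[abs(s-t)<.006]
        c0=Q.mean(0); sv=np.linalg.svd(Q-c0); nn=sv[2][2]; nn*=np.sign(nn[2])
        print("  top",len(Q),c0,nn, sv[1])
    c=w; I=d["pixels"][c[1]-45:c[1]+45,c[0]-50:c[0]+70,::-1]
    ims.append(cv2.resize(I,None,fx=4,fy=4,interpolation=cv2.INTER_CUBIC))
cv2.imwrite("pics/crop0.png",cv2.resize(np.hstack(ims),(800,300)))
E
```

```text
scene white 199 [0.59358162 0.07377385 0.16307268] [0.56391199 0.00622123 0.06278999] [0.67920498 0.11117434 0.18482094]
  top 161 [0.58922058 0.07693754 0.16803282] [-0.50439991  0.02385625  0.86314055] [0.1941145  0.18335939 0.02605996]
scene blue 178 [ 0.59203042 -0.03495855  0.16034613] [ 0.56712707 -0.06245422  0.13482006] [ 0.61773137 -0.00860232  0.17798883]
  top 92 [ 0.59076065 -0.04355254  0.16387692] [-0.4771846   0.11935921  0.87065965] [0.1314492  0.11251125 0.02055676]
side white 280 [0.59130432 0.07638455 0.16644026] [ 0.56351344 -0.16352553 -0.00277278] [0.79124739 0.10510924 0.18300984]
  top 265 [0.58896387 0.07780191 0.1678903 ] [-0.49735625  0.02909153  0.8670585 ] [0.24681729 0.23820693 0.02655555]
side blue 292 [ 0.59498762 -0.0302443   0.15684545] [ 0.56688124 -0.30731814  0.00299988] [ 0.78640316 -0.00685578  0.17721519]
  top 154 [ 0.58946265 -0.03841085  0.16175045] [-0.48157117  0.14177182  0.86486413] [0.18130929 0.14176522 0.02117939]
```

View pics/crop0.png

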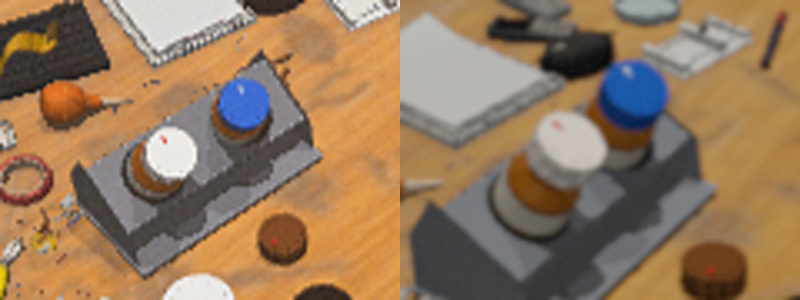

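The lid's top centre is near (0.589, 0.077, 0.168) and its axis is about (-0.50, 0.026, 0.865). Its red mark is visible. Next I'll plan a hover pose on that axis.

```bash
cat >> h.py <<'E'
def plan(p0,r0,p1,R1,n,nd=3):
    """rows (tool frame), rounded, from pose p0,rotvec r0 to p1,R1"""
    Rc=R.from_rotvec(r0); w=(Rc.inv()*R1).as_rotvec()/n; p=np.array(p0,float); out=[]
    for i in range(n):
        t=p0+(p1-p0)*(i+1)/n
        s=np.round(Rc.inv().apply(t-p),nd); wr=np.round(w,nd)
        out.append([*s,*wr]); p=p+Rc.apply(s); Rc=Rc*R.from_rotvec(wr)
    return [[float(x) for x in r] for r in out],p,Rc
A=np.array([-.5,.026,.866]); A/=np.linalg.norm(A)
def align(Rs,a=A):
    z=Rs.as_matrix()[:,2]; c=np.cross(z,-a); s=np.linalg.norm(c)
    return R.from_rotvec(c/s*np.arctan2(s,-z@a))*Rs if s>1e-9 else Rs
E
python3 - <<'E'
from h import *
from cell import arm
s=arm.observe(); R0=R.from_rotvec(s["ee_rot"]); print(R0.as_matrix().round(3))
R1=align(R.from_rotvec([0,0,np.radians(80)])*R0); print(R1.as_matrix().round(3))
top=np.array([.589,.077,.168]); p1=top+.15*A
rows,p,Rc=plan(s["position"],s["ee_rot"],p1,R1,20)
for i in(0,10): print(rows[i:i+10])
print(p1,p)
d=arm.get_image("wrist"); print(d["T_tool_cam"].round(3),d["fx"],d["cx"],d["cy"])
E
```

```text
[[ 0.964  0.266 -0.001]
 [ 0.266 -0.964  0.001]
 [-0.    -0.001 -1.   ]]
[[-0.075  0.863  0.5  ]
 [ 0.994  0.102 -0.026]
 [-0.073  0.495 -0.866]]
[[0.026, -0.028, -0.003, -0.024, 0.015, -0.068], [0.028, -0.027, -0.002, -0.024, 0.015, -0.068], [0.029, -0.024, -0.004, -0.024, 0.015, -0.068], [0.031, -0.022, -0.003, -0.024, 0.015, -0.068], [0.033, -0.02, -0.003, -0.024, 0.015, -0.068], [0.034, -0.018, -0.003, -0.024, 0.015, -0.068], [0.035, -0.015, -0.003, -0.024, 0.015, -0.068], [0.036, -0.013, -0.003, -0.024, 0.015, -0.068], [0.037, -0.01, -0.002, -0.024, 0.015, -0.068], [0.038, -0.008, -0.002, -0.024, 0.015, -0.068]]
[[0.038, -0.005, -0.002, -0.024, 0.015, -0.068], [0.038, -0.002, -0.002, -0.024, 0.015, -0.068], [0.038, 0.0, -0.0, -0.024, 0.015, -0.068], [0.039, 0.003, -0.0, -0.024, 0.015, -0.068], [0.038, 0.006, 0.0, -0.024, 0.015, -0.068], [0.037, 0.008, 0.001, -0.024, 0.015, -0.068], [0.037, 0.01, 0.003, -0.024, 0.015, -0.068], [0.036, 0.013, 0.002, -0.024, 0.015, -0.068], [0.035, 0.016, 0.004, -0.024, 0.015, -0.068], [0.034, 0.017, 0.005, -0.024, 0.015, -0.068]]
[0.51402369 0.08089877 0.29785897] [0.51396911 0.08090213 0.29772079]
[[ 0.    -0.955 -0.298  0.082]
 [ 1.     0.    -0.    -0.001]
 [ 0.    -0.298  0.955 -0.139]
 [ 0.     0.     0.     1.   ]] 274.13482817328116 257.2048703894906 190.16996394971835
```

Call:
arm_command(
  targets=[
    [[0.026, -0.028, -0.003, -0.024, 0.015, -0.068], [0.028, -0.027, -0.002, -0.024, 0.015, -0.068], [0.029, -0.024, -0.004, -0.024, 0.015, -0.068], [0.031, -0.022, -0.003, -0.024, 0.015, -0.068], [0.033, -0.02, -0.003, -0.024, 0.015, -0.068], [0.034, -0.018, -0.003, -0.024, 0.015, -0.068], [0.035, -0.015, -0.003, -0.024, 0.015, -0.068], [0.036, -0.013, -0.003, -0.024, 0.015, -0.068], [0.037, -0.01, -0.002, -0.024, 0.015, -0.068], [0.038, -0.008, -0.002, -0.024, 0.015, -0.068]],
  ],
  jaw=0.0918,
  newtons=25,
)

```text
clock: 1.4
position: [0.3407, -0.2593, 0.2713]
ee_rot: [2.589, 1.342, 0.261]
force: [0.3, -0.9, -0.8]
width: 1.004
gripper_force: 0.0
```

Call:
arm_command(
  targets=[
    [[0.038, -0.005, -0.002, -0.024, 0.015, -0.068], [0.038, -0.002, -0.002, -0.024, 0.015, -0.068], [0.038, 0, 0, -0.024, 0.015, -0.068], [0.039, 0.003, 0, -0.024, 0.015, -0.068], [0.038, 0.006, 0, -0.024, 0.015, -0.068], [0.037, 0.008, 0.001, -0.024, 0.015, -0.068], [0.037, 0.01, 0.003, -0.024, 0.015, -0.068], [0.036, 0.013, 0.002, -0.024, 0.015, -0.068], [0.035, 0.016, 0.004, -0.024, 0.015, -0.068], [0, 0, 0, 0, 0, 0]],
  ],
)

```text
clock: 2.65
position: [0.4976, 0.0488, 0.2959]
ee_rot: [1.901, 1.949, 0.447]
force: [-0.7, 0.0, -0.1]
width: 0.999
gripper_force: 0.0
```

```bash
cat >> h.py <<'E'
def look(arm,tag):
    s=arm.observe(); d=arm.get_image("wrist"); np.savez(tag+".npz",**d)
    cv2.imwrite(f"pics/{tag}.png",d["pixels"][...,::-1]); return s,d
def toworld(s,P): return R.from_rotvec(s["ee_rot"]).apply(P)+s["position"]
E
python3 - <<'E'
from h import *
from cell import arm
s,d=look(arm,"w1"); print(s["joints"].round(3))
m=white(d); P=toworld(s,pts(d,m)); k=np.linalg.norm(P-[.589,.077,.168],axis=1)<.05
v,u=np.nonzero(m&(d["z_map"]>0)); print(k.sum(),u[k].min(),u[k].max(),v[k].min(),v[k].max())
Q=P[k]; h=Q@A; print(np.percentile(h,[1,10,50,90,99]))
E
```

```text
[ 0.608 -0.005 -0.906  2.13   0.325  0.568 -0.51 ]
2363 249 304 123 178
[-0.15807363 -0.14912861 -0.14788385 -0.14685762 -0.14613057]
```

View pics/w1.png

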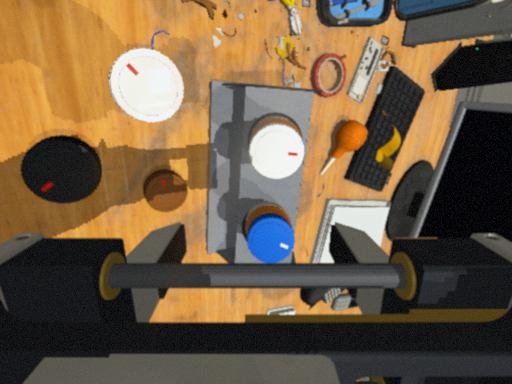

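The wrist view shows the white lid at about (277,150) with its red mark at (293,154), and the blue lid at (271,240). I'll fit a circle to the white lid's top.

```bash
cat >> h.py <<'E'
def lidfit(s,d,guess=(.589,.077,.168),msk=None):
    m=white(d)|red(d); P=toworld(s,pts(d,m)); P=P[np.linalg.norm(P-guess,axis=1)<.045]
    h=P@A; P=P[abs(h-np.median(h))<.003]
    c=P.mean(0); n=np.linalg.svd(P-c)[2][2]; n*=np.sign(n[2])
    P=P[abs((P-c)@n)<.002]; c=P.mean(0)
    e1=np.cross([0,1,0],A); e1/=np.linalg.norm(e1); e2=np.cross(A,e1)
    q=np.c_[(P-c)@e1,(P-c)@e2]; (cx,cy),r=cv2.minEnclosingCircle(q.astype(np.float32)*1000)
    top=c+(cx*e1+cy*e2)/1000
    Pr=toworld(s,pts(d,red(d))); Pr=Pr[np.linalg.norm(Pr-top,axis=1)<.028]; v=Pr.mean(0)-top if len(Pr) else np.zeros(3)
    return dict(c=c,n=n,top=top,r=r,mark=np.degrees(np.arctan2(v@e2,v@e1)),nred=len(Pr),h=float(np.median(P@A)))
E
python3 - <<'E'
from h import *
from cell import arm
d=dict(np.load("w1.npz")); s=arm.observe(); f=lidfit(s,d); print(f)
for n in("scene","side"):
    d=dict(np.load(n+"0.npz")); print(n,lidfit(dict(ee_rot=np.zeros(3)+1e-12,position=np.zeros(3)),d))
R0=R.from_rotvec(s["ee_rot"]); print(R0.as_matrix().round(3))
E
```

```text
{'c': array([0.58933609, 0.07543305, 0.16694707]), 'n': array([-0.50030004,  0.02372547,  0.86552699]), 'top': array([0.58951101, 0.07479582, 0.1670672 ]), 'r': 29.842559814453125, 'mark': np.float64(-2.3407021196190834), 'nred': 16, 'h': -0.14807490899064077}
scene {'c': array([0.58866082, 0.07825507, 0.16715525]), 'n': array([-0.50229625,  0.02282145,  0.86439439]), 'top': array([0.58956579, 0.07588708, 0.16774884]), 'r': 29.65950584411621, 'mark': np.float64(-3.635965797070363), 'nred': 1, 'h': -0.14741927286123882}
side {'c': array([0.58932336, 0.07760234, 0.1680572 ]), 'n': array([-0.50346182,  0.03567912,  0.86328049]), 'top': array([0.58958496, 0.07691678, 0.16822883]), 'r': 29.587831497192383, 'mark': np.float64(0.0), 'nred': 0, 'h': -0.1469628559541986}
[[-0.01   0.879  0.477]
 [ 0.999  0.032 -0.038]
 [-0.049  0.476 -0.878]]
```

```bash
python3 - <<'E'
from h import *
from cell import arm
s=arm.observe(); R0=R.from_rotvec(s["ee_rot"])
R1=align(R0)*R.from_rotvec([0,0,.4])
rows,p,Rc=plan(s["position"],s["ee_rot"],np.array([.5895,.0755,.1673])+.05*A,R1,8)
print(rows)
E
```

```text
[[0.004, 0.003, 0.013, -0.003, 0.002, 0.05], [0.004, 0.002, 0.013, -0.003, 0.002, 0.05], [0.005, 0.002, 0.014, -0.003, 0.002, 0.05], [0.004, 0.001, 0.013, -0.003, 0.002, 0.05], [0.004, 0.002, 0.013, -0.003, 0.002, 0.05], [0.005, 0.001, 0.013, -0.003, 0.002, 0.05], [0.004, 0.001, 0.014, -0.003, 0.002, 0.05], [0.005, 0.001, 0.013, -0.003, 0.002, 0.05]]
```

Call:
arm_command(
  targets=[
    [[0.004, 0.003, 0.013, -0.003, 0.002, 0.05], [0.004, 0.002, 0.013, -0.003, 0.002, 0.05], [0.005, 0.002, 0.014, -0.003, 0.002, 0.05], [0.004, 0.001, 0.013, -0.003, 0.002, 0.05], [0.004, 0.002, 0.013, -0.003, 0.002, 0.05], [0.005, 0.001, 0.013, -0.003, 0.002, 0.05], [0.004, 0.001, 0.014, -0.003, 0.002, 0.05], [0.005, 0.001, 0.013, -0.003, 0.002, 0.05], [0, 0, 0, 0, 0, 0], [0, 0, 0, 0, 0, 0]],
  ],
)

```text
clock: 3.95
position: [0.5646, 0.0749, 0.2111]
ee_rot: [2.284, 1.554, 0.589]
force: [-0.2, -0.0, 0.5]
width: 1.0
gripper_force: 0.0
```

```bash
python3 - <<'E'
from h import *
from cell import arm
s,d=look(arm,"w2"); print(s["joints"].round(3),s["position"],s["force"])
f=lidfit(s,d); print(f)
R0=R.from_rotvec(s["ee_rot"]); print(R0.as_matrix().round(3))
v,u=np.nonzero(white(d)); 
top=.5*f["top"]+.5*np.array([.5895,.0758,.1675])
R1=align(R0); print("tool err",R0.inv().apply(f["top"]-s["position"]),R0.inv().apply(top-s["position"]),(R0.inv()*R1).as_rotvec())
E
```

```text
[ 0.281  0.254 -0.73   2.152  0.941  0.485 -1.551] [0.56464105 0.07492656 0.21112853] [-0.15604537 -0.01566942  0.5194717 ]
{'c': array([0.58988343, 0.0862168 , 0.16717793]), 'n': array([-0.50047122,  0.02517055,  0.8653872 ]), 'top': array([0.59031962, 0.07681918, 0.16771192]), 'r': 29.76267433166504, 'mark': np.float64(-2.2505977542359625), 'nred': 50, 'h': -0.1478682031330667}
[[ 0.325  0.802  0.501]
 [ 0.933 -0.36  -0.029]
 [ 0.157  0.476 -0.865]]
tool err [ 0.00328745 -0.00074654  0.05036476] [ 0.00266235 -0.00094232  0.05026591] [1.72015774e-03 2.16005190e-03 6.93889611e-17]
```

View pics/w2.png

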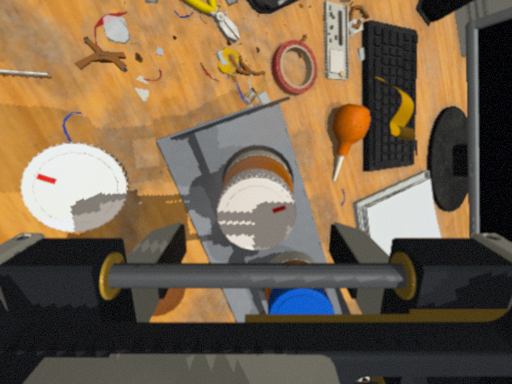

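The tool is over the lid, which sits at (257,210). The circle fit says to shift about 3 mm along tool x. I'll turn the tool back a little so joint 7 has room, then go down.

Call:
arm_command(
  targets=[
    [[0.003, -0.001, 0, 0.0017, 0.0022, -0.09], [0, 0, 0, 0, 0, -0.09], [0, 0, 0, 0, 0, -0.09], [0, 0, 0, 0, 0, -0.09], [0, 0, 0, 0, 0, -0.09], [0, 0, 0.015, 0, 0, 0], [0, 0, 0.015, 0, 0, 0], [0, 0, 0.015, 0, 0, 0], [0, 0, 0, 0, 0, 0], [0, 0, 0, 0, 0, 0]],
  ],
)

```text
clock: 5.25
position: [0.5876, 0.0777, 0.1727]
ee_rot: [1.838, 1.98, 0.467]
force: [0.5, 0.5, -1.0]
width: 1.003
gripper_force: 0.0
```

```bash
python3 - <<'E'
from h import *
from cell import arm
s=arm.observe(); print(s["joints"].round(3),s["position"],s["force"])
R0=R.from_rotvec(s["ee_rot"]); 
print(R0.inv().apply(np.array([.590,.0763,.1677])-s["position"]),(R0.inv()*align(R0)).as_rotvec())
E
```

```text
[ 0.254  0.36  -0.72   2.149  1.166  0.484 -1.304] [0.58756047 0.07768227 0.17269172] [ 0.5272705   0.53223125 -0.95510589]
[-0.00120735 -0.00048719  0.00557532] [ 8.91353729e-04 -8.47647882e-04 -1.38777887e-16]
```

Call:
arm_command(
  targets=[
    [[-0.001, -0.0005, 0.005, 0, 0, 0], [0, 0, 0.0055, 0, 0, 0], [0, 0, 0, 0, 0, 0]],
  ],
)

```text
clock: 5.62
position: [0.5925, 0.0763, 0.1624]
ee_rot: [1.838, 1.98, 0.466]
force: [-1.0, 0.7, -0.6]
width: 0.997
gripper_force: 0.0
```

Call:
arm_command(
  targets=[
    [[0, 0, 0, 0, 0, 0], [0, 0, 0, 0, 0, 0], [0, 0, 0, 0, 0, 0], [0, 0, 0, 0, 0, 0], [0, 0, 0, 0, 0, 0], [0, 0, 0, 0, 0, 0]],
  ],
  jaw=0.045,
  newtons=25,
)

```text
clock: 6.38
position: [0.5926, 0.0765, 0.1628]
ee_rot: [1.838, 1.98, 0.466]
force: [0.5, 0.2, 0.6]
width: 0.648
gripper_force: 25.0
```

```bash
cat >> h.py <<'E'
def stat(arm):
    s=arm.observe(); R0=R.from_rotvec(s["ee_rot"]); g=R0.inv()
    print("j",s["joints"].round(2),"toolF",g.apply(s["force"]).round(1),"toolT",g.apply(s["ft_torque"]).round(2),
     "err",(g.apply(np.array([.590,.0763,.1677])-s["position"])*1000).round(1),"yaw",np.degrees(np.arctan2(*R0.as_matrix()[[2,1],[0,0]])).round(1) if 0 else yaw(R0),
     "w",round(s["width"]*91.8,1),"gf",round(s["gripper_force"],1),"tilt",(g*align(R0)).as_rotvec().round(4)[:2])
def yaw(R0):
    e1=np.cross([0,1,0],A); e1/=np.linalg.norm(e1); e2=np.cross(A,e1); x=R0.as_matrix()[:,0]
    return round(float(np.degrees(np.arctan2(x@e2,x@e1))),1)
E
python3 -c "
from h import *; from cell import arm; stat(arm)"
```

```text
j [ 0.24  0.38 -0.7   2.15  1.21  0.48 -1.34] toolF [ 0.2  0.7 -0.3] toolT [0.45 0.03 0.01] err [-0.4  0.2 -5.5] yaw 94.6 w 59.5 gf 25.0 tilt [ 0.0006 -0.001 ]
```

Call:
arm_command(
  targets=[
    [[0, 0, 0.001, 0, 0, 0], [0, 0, 0, 0, 0, 0]],
  ],
)

```text
clock: 6.62
position: [0.5928, 0.0766, 0.1625]
ee_rot: [1.837, 1.98, 0.466]
force: [-9.0, -0.6, 9.2]
width: 0.644
gripper_force: 25.0
```

```bash
python3 -c "
from h import *; from cell import arm; stat(arm)"
```

```text
j [ 0.24  0.38 -0.7   2.15  1.22  0.48 -1.35] toolF [ -0.7  -3.2 -12.4] toolT [ 0.84 -0.29 -0.03] err [-0.5  0.1 -5.9] yaw 94.7 w 59.2 gf 25.0 tilt [ 0.0012 -0.0005]
```

Call:
arm_command(
  targets=[
    [[0, 0, -0.0005, 0, 0, -0.08], [0, 0, -0.0003, 0, 0, -0.08], [0, 0, 0, 0, 0, 0]],
  ],
)

```text
clock: 7.0
position: [0.5926, 0.0765, 0.1631]
ee_rot: [1.66, 2.107, 0.417]
force: [-5.5, -1.4, 9.4]
width: 0.645
gripper_force: 25.0
```

```bash
python3 -c "
from h import *; from cell import arm; stat(arm)"
```

```text
j [ 0.25  0.39 -0.72  2.15  1.22  0.49 -1.19] toolF [ -1.6  -0.4 -10.8] toolT [ 0.74 -0.14 -0.18] err [-0.3 -0.  -5.2] yaw 103.9 w 59.2 gf 25.0 tilt [ 0.0012 -0.0002]
```

Call:
arm_command(
  targets=[
    [[0, 0, -0.0004, 0, 0, -0.08], [0, 0, -0.0004, 0, 0, -0.08], [0, 0, 0, 0, 0, 0]],
  ],
)

```text
clock: 7.38
position: [0.5922, 0.0764, 0.1637]
ee_rot: [1.478, 2.219, 0.366]
force: [-5.5, -1.5, 7.6]
width: 0.646
gripper_force: 25.0
```

```bash
python3 -c "
from h import *; from cell import arm; stat(arm)"
```

```text
j [ 0.27  0.39 -0.74  2.15  1.22  0.49 -1.03] toolF [-1.3 -1.6 -9.3] toolT [ 0.66 -0.04 -0.06] err [-0.2  0.  -4.6] yaw 113.1 w 59.3 gf 25.0 tilt [ 0.0011 -0.0001]
```

Call:
arm_command(
  targets=[
    [[0, 0, -0.0003, 0, 0, -0.08], [0, 0, -0.0003, 0, 0, -0.08], [0, 0, 0, 0, 0, 0]],
  ],
)

```text
clock: 7.75
position: [0.5919, 0.0764, 0.1642]
ee_rot: [1.289, 2.318, 0.314]
force: [-5.3, -0.9, 6.4]
width: 0.647
gripper_force: 25.0
```

```bash
python3 -c "
from h import *; from cell import arm; stat(arm)"
```

```text
j [ 0.28  0.39 -0.76  2.15  1.23  0.5  -0.87] toolF [-0.2 -1.7 -8.2] toolT [ 0.65  0.13 -0.05] err [-0.2  0.  -4. ] yaw 122.2 w 59.4 gf 25.0 tilt [0.001  0.0001]
```

Call:
arm_command(
  targets=[
    [[0, 0, -0.0003, 0, 0, -0.07], [0, 0, -0.0003, 0, 0, -0.07], [0, 0, 0, 0, 0, 0]],
  ],
)

```text
clock: 8.12
position: [0.5916, 0.0763, 0.1646]
ee_rot: [1.12, 2.393, 0.268]
force: [-3.9, -0.6, 6.1]
width: 0.652
gripper_force: 25.0
```

```bash
python3 -c "
from h import *; from cell import arm; stat(arm)"
```

```text
j [ 0.3   0.4  -0.78  2.15  1.23  0.51 -0.73] toolF [-0.4 -0.8 -7.2] toolT [ 0.66  0.1  -0.03] err [-0.2  0.1 -3.5] yaw 130.2 w 59.9 gf 25.0 tilt [0.0008 0.0002]
```

Call:
arm_command(
  targets=[
    [[0, 0, -0.0002, 0, 0, -0.07], [0, 0, -0.0002, 0, 0, -0.07], [0, 0, 0, 0, 0, 0]],
  ],
)

```text
clock: 8.5
position: [0.5914, 0.0763, 0.1649]
ee_rot: [0.947, 2.458, 0.22]
force: [-4.6, -1.1, 5.3]
width: 0.646
gripper_force: 25.0
```

```bash
python3 -c "
from h import *; from cell import arm; stat(arm)"
```

```text
j [ 0.31  0.4  -0.79  2.15  1.24  0.52 -0.6 ] toolF [ 0.2 -1.8 -6.8] toolT [ 0.61  0.17 -0.06] err [-0.2  0.1 -3.1] yaw 138.3 w 59.3 gf 25.0 tilt [0.0007 0.0003]
```

Call:
arm_command(
  targets=[
    [[0, 0, -0.0002, 0, 0, -0.06], [0, 0, -0.0002, 0, 0, -0.06], [0, 0, 0, 0, 0, 0]],
  ],
)

```text
clock: 8.88
position: [0.5912, 0.0762, 0.1651]
ee_rot: [0.798, 2.504, 0.18]
force: [-3.2, -2.0, 3.5]
width: 0.649
gripper_force: 25.0
```

```bash
python3 -c "
from h import *; from cell import arm; stat(arm)"
```

```text
j [ 0.32  0.4  -0.81  2.14  1.24  0.53 -0.48] toolF [-0.4 -2.3 -4.6] toolT [ 0.57  0.21 -0.01] err [-0.2  0.2 -2.9] yaw 145.0 w 59.6 gf 25.0 tilt [0.0005 0.0001]
```

Call:
arm_command(
  targets=[
    [[0, 0, 0, 0, 0, -0.06], [0, 0, 0, 0, 0, -0.06], [0, 0, 0, 0, 0, 0]],
  ],
)

```text
clock: 9.25
position: [0.5913, 0.0766, 0.1649]
ee_rot: [0.647, 2.543, 0.14]
force: [0.9, -0.8, -0.1]
width: 0.644
gripper_force: 25.0
```

```bash
python3 -c "
from h import *; from cell import arm; stat(arm)"
```

```text
j [ 0.33  0.41 -0.82  2.14  1.25  0.53 -0.36] toolF [-1.  -0.4  0.5] toolT [0.16 0.41 0.05] err [-0.5 -0.2 -3.1] yaw 151.8 w 59.1 gf 25.0 tilt [ 0.0012 -0.0004]
```

The axial force has gone to zero after 57° backward, so the lugs are off the ridge ends. I'll push in.

Call:
arm_command(
  targets=[
    [[0, 0, 0.001, 0, 0, -0.03], [0, 0, 0.001, 0, 0, 0], [0, 0, 0.001, 0, 0, 0], [0, 0, 0, 0, 0, 0]],
  ],
)

```text
clock: 9.75
position: [0.5928, 0.0765, 0.1623]
ee_rot: [0.607, 2.552, 0.129]
force: [-0.1, -0.3, -0.2]
width: 0.644
gripper_force: 25.0
```

```bash
python3 -c "
from h import *; from cell import arm; stat(arm)"
```

```text
j [ 0.33  0.42 -0.82  2.14  1.26  0.53 -0.34] toolF [ 0.1 -0.4  0.1] toolT [0.14 0.46 0.04] err [-0.4 -0.2 -6.1] yaw 153.6 w 59.1 gf 25.0 tilt [ 0.0011 -0.0003]
```

Call:
arm_command(
  targets=[
    [[0, 0, 0.001, 0, 0, 0], [0, 0, 0.001, 0, 0, 0], [0, 0, 0.001, 0, 0, 0], [0, 0, 0, 0, 0, 0]],
  ],
)

```text
clock: 10.25
position: [0.5943, 0.0764, 0.1597]
ee_rot: [0.606, 2.552, 0.128]
force: [0.1, -0.3, -1.4]
width: 0.647
gripper_force: 25.0
```

```bash
python3 -c "
from h import *; from cell import arm; stat(arm)"
```

```text
j [ 0.32  0.42 -0.81  2.14  1.27  0.53 -0.35] toolF [ 0.5 -0.5  1.3] toolT [0.17 0.44 0.05] err [-0.4 -0.2 -9. ] yaw 153.7 w 59.4 gf 25.0 tilt [ 0.001  -0.0002]
```

Call:
arm_command(
  targets=[
    [[0, 0, 0.0005, 0, 0, 0], [0, 0, 0.0005, 0, 0, 0], [0, 0, 0, 0, 0, 0]],
  ],
)

```text
clock: 10.62
position: [0.5945, 0.0765, 0.1593]
ee_rot: [0.606, 2.552, 0.128]
force: [-6.9, -1.4, 7.3]
width: 0.649
gripper_force: 25.0
```

```bash
python3 -c "
from h import *; from cell import arm; stat(arm)"
```

```text
j [ 0.32  0.42 -0.81  2.14  1.27  0.53 -0.36] toolF [ 1.4 -2.5 -9.7] toolT [0.51 0.67 0.08] err [-0.5 -0.3 -9.5] yaw 153.7 w 59.5 gf 25.0 tilt [0.001  0.0003]
```

It dropped about 6.5 mm and is now resting on contact. I'll screw it forward, following the lead, with a 40 N grip.

Call:
arm_command(
  targets=[
    [[0, 0, -0.0004, 0, 0, 0], [0, 0, 0.0001, 0, 0, 0.08], [0, 0, 0.0003, 0, 0, 0.08], [0, 0, 0.0003, 0, 0, 0.08], [0, 0, 0, 0, 0, 0]],
  ],
  newtons=40,
)

```text
clock: 11.25
position: [0.5952, 0.0766, 0.159]
ee_rot: [0.91, 2.47, 0.212]
force: [-0.2, 0.6, 1.6]
width: 0.642
gripper_force: 40.0
```

```bash
python3 -c "
from h import *; from cell import arm; stat(arm)"
```

```text
j [ 0.3   0.42 -0.79  2.14  1.27  0.52 -0.59] toolF [-0.1  0.9 -1.5] toolT [ 0.1   0.29 -0.01] err [ -0.3  -0.5 -10.1] yaw 139.9 w 59.0 gf 40.0 tilt [ 0.0017 -0.0001]
```

Call:
arm_command(
  targets=[
    [[0, 0, 0.0003, 0, 0, 0.08], [0, 0, 0.0003, 0, 0, 0.08], [0, 0, 0.0003, 0, 0, 0.08], [0, 0, 0, 0, 0, 0]],
  ],
)

```text
clock: 11.75
position: [0.5955, 0.0766, 0.1581]
ee_rot: [1.204, 2.358, 0.292]
force: [-1.0, 0.9, 1.6]
width: 0.646
gripper_force: 40.0
```

```bash
python3 -c "
from h import *; from cell import arm; stat(arm)"
```

```text
j [ 0.28  0.41 -0.76  2.14  1.26  0.51 -0.83] toolF [ 0.8  0.4 -1.9] toolT [0.18 0.37 0.04] err [ -0.5  -0.3 -11. ] yaw 126.3 w 59.3 gf 40.0 tilt [ 0.0014 -0.0007]
```

Call:
arm_command(
  targets=[
    [[0, 0, 0.0003, 0, 0, 0.08], [0, 0, 0.0003, 0, 0, 0.08], [0, 0, 0.0003, 0, 0, 0.08], [0, 0, 0, 0, 0, 0]],
  ],
)

```text
clock: 12.25
position: [0.5959, 0.0766, 0.1573]
ee_rot: [1.488, 2.215, 0.37]
force: [-1.6, 0.5, 4.2]
width: 0.645
gripper_force: 40.0
```

```bash
python3 -c "
from h import *; from cell import arm; stat(arm)"
```

```text
j [ 0.26  0.41 -0.74  2.15  1.26  0.49 -1.07] toolF [ 0.   0.8 -4.4] toolT [0.25 0.3  0.05] err [ -0.6  -0.1 -11.9] yaw 112.6 w 59.2 gf 40.0 tilt [ 0.0011 -0.001 ]
```

Call:
arm_command(
  targets=[
    [[0, 0, 0.0003, 0, 0, 0.08], [0, 0, 0.0003, 0, 0, 0.08], [0, 0, 0.0002, 0, 0, 0.08], [0, 0, 0, 0, 0, 0]],
  ],
)

```text
clock: 12.75
position: [0.5962, 0.0762, 0.1565]
ee_rot: [1.759, 2.04, 0.444]
force: [-0.4, 0.2, 3.0]
width: 0.643
gripper_force: 40.0
```

```bash
python3 -c "
from h import *; from cell import arm; stat(arm)"
```

```text
j [ 0.24  0.4  -0.71  2.15  1.25  0.48 -1.3 ] toolF [-0.   1.2 -2.8] toolT [0.36 0.16 0.09] err [ -0.3   0.2 -12.8] yaw 98.9 w 59.0 gf 40.0 tilt [ 0.0005 -0.0008]
```

Call:
arm_command(
  targets=[
    [[0, 0, 0.0002, 0, 0, 0.08], [0, 0, 0.0002, 0, 0, 0.08], [0, 0, 0, 0, 0, 0]],
  ],
)

```text
clock: 13.12
position: [0.5966, 0.076, 0.1564]
ee_rot: [1.93, 1.905, 0.492]
force: [-2.1, -0.4, 6.3]
width: 0.643
gripper_force: 40.0
```

```bash
python3 -c "
from h import *; from cell import arm; stat(arm)"
```

```text
j [ 0.23  0.4  -0.69  2.15  1.25  0.47 -1.46] toolF [-0.6  1.4 -6.5] toolT [ 0.45 -0.15 -0.02] err [ -0.1  -0.  -13. ] yaw 89.7 w 59.0 gf 40.0 tilt [ 0.0009 -0.0004]
```

Call:
arm_command(
  targets=[
    [[0, 0, 0, 0, 0, 0.08], [0, 0, 0, 0, 0, 0.08], [0, 0, 0, 0, 0, 0.08], [0, 0, 0, 0, 0, 0]],
  ],
)

```text
clock: 13.62
position: [0.5966, 0.0757, 0.1564]
ee_rot: [2.17, 1.68, 0.559]
force: [-3.1, -0.5, 6.6]
width: 0.642
gripper_force: 40.0
```

```bash
python3 -c "
from h import *; from cell import arm; stat(arm)"
```

```text
j [ 0.21  0.39 -0.66  2.15  1.24  0.46 -1.69] toolF [-0.5  0.8 -7.3] toolT [ 0.38 -0.43 -0.03] err [  0.3  -0.1 -13.1] yaw 75.9 w 58.9 gf 40.0 tilt [0.001 0.   ]
```

Call:
arm_command(
  targets=[
    [[0, 0, 0, 0, 0, 0.06], [0, 0, 0, 0, 0, 0.06], [0, 0, 0, 0, 0, 0]],
  ],
)

```text
clock: 14.0
position: [0.5969, 0.0763, 0.1566]
ee_rot: [2.282, 1.559, 0.592]
force: [-0.1, -0.0, 6.2]
width: 0.645
gripper_force: 40.0
```

```bash
python3 -c "
from h import *; from cell import arm; stat(arm)"
```

```text
j [ 0.2   0.39 -0.65  2.15  1.23  0.46 -1.81] toolF [ 0.9  2.9 -5.4] toolT [0.18 0.03 0.06] err [ -0.5  -0.3 -13.1] yaw 69.1 w 59.2 gf 40.0 tilt [ 0.0009 -0.0014]
```

Call:
arm_command(
  targets=[
    [[0, 0, 0, 0, 0, 0.05], [0, 0, 0, 0, 0, 0.05], [0, 0, 0, 0, 0, 0]],
  ],
)

```text
clock: 14.38
position: [0.5971, 0.0772, 0.1567]
ee_rot: [2.371, 1.453, 0.619]
force: [2.1, 2.2, 4.2]
width: 0.643
gripper_force: 40.0
```

```bash
python3 -c "
from h import *; from cell import arm; stat(arm)"
```

```text
j [ 0.19  0.38 -0.64  2.15  1.23  0.45 -1.91] toolF [ 3.7  2.5 -2.6] toolT [ 0.19  0.68 -0.35] err [ -1.3  -0.  -13.1] yaw 63.4 w 59.0 gf 40.0 tilt [ 0.0004 -0.003 ]
```

Call:
arm_command(
  targets=[
    [[0, 0, 0, 0, 0, 0.05], [0, 0, 0, 0, 0, 0.05], [0, 0, 0, 0, 0, 0.05], [0, 0, 0, 0, 0, 0]],
  ],
)

```text
clock: 14.88
position: [0.5968, 0.0765, 0.1566]
ee_rot: [2.495, 1.283, 0.653]
force: [0.2, 0.6, 5.7]
width: 0.642
gripper_force: 40.0
```

```bash
python3 -c "
from h import *; from cell import arm; stat(arm)"
```

```text
j [ 0.18  0.38 -0.62  2.15  1.22  0.44 -2.05] toolF [ 2.1  2.2 -4.8] toolT [-0.04  0.26 -0.99] err [ -0.6   0.1 -13. ] yaw 54.8 w 58.9 gf 40.0 tilt [ 0.0005 -0.0018]
```

Call:
arm_command(
  targets=[
    [[0, 0, 0, 0, 0, 0.05], [0, 0, 0, 0, 0, 0.05], [0, 0, 0, 0, 0, 0.05], [0, 0, 0, 0, 0, 0]],
  ],
)

```text
clock: 15.38
position: [0.5966, 0.0764, 0.1564]
ee_rot: [2.609, 1.104, 0.686]
force: [0.1, 0.3, 6.3]
width: 0.647
gripper_force: 40.0
```

```bash
python3 -c "
from h import *; from cell import arm; stat(arm)"
```

```text
j [ 0.16  0.38 -0.6   2.15  1.21  0.44 -2.2 ] toolF [ 2.3  2.2 -5.4] toolT [-0.05  0.06 -1.51] err [ -0.4   0.3 -13. ] yaw 46.3 w 59.4 gf 40.0 tilt [ 0.0003 -0.0015]
```

The stop torque is 1.5 N m and the grip is slipping, so the lid is snug. I'll release and back off.

Call:
arm_command(
  targets=[
    [[0, 0, 0, 0, 0, 0], [0, 0, 0, 0, 0, 0], [0, 0, 0, 0, 0, 0], [0, 0, 0, 0, 0, 0], [0, 0, -0.01, 0, 0, 0], [0, 0, -0.02, 0, 0, 0], [0, 0, -0.025, 0, 0, 0], [0, 0, -0.025, 0, 0, 0], [0, 0, 0, 0, 0, 0], [0, 0, 0, 0, 0, 0]],
  ],
  jaw=0.0918,
)

```text
clock: 16.62
position: [0.5565, 0.0778, 0.2249]
ee_rot: [2.614, 1.097, 0.686]
force: [-0.2, 0.6, -0.4]
width: 1.001
gripper_force: 0.0
```

```bash
python3 - <<'E'
from h import *; from cell import arm; stat(arm)
s,d=look(arm,"w3"); f=lidfit(s,d,guess=(.594,.0763,.160)); print(f)
top0=np.array([.590,.0763,.1677]); print("axial drop mm",(f["top"]-top0)@A*1000)
E
```

```text
j [ 0.3   0.22 -0.75  2.15  0.86  0.5  -1.88] toolF [ 0.2 -0.7  0.2] toolT [ 0.38 -0.36 -0.02] err [ 0.4  0.2 66.3] yaw 45.9 w 91.9 gf 0.0 tilt [-0.0002 -0.0005]
{'c': array([0.59642961, 0.08132259, 0.16237605]), 'n': array([-0.49602143,  0.0323591 ,  0.86770711]), 'top': array([0.59447048, 0.07837111, 0.16133353]), 'r': 29.661108016967773, 'mark': np.float64(-35.37426840201845), 'nred': 36, 'h': -0.15541891074606118}
axial drop mm -7.69232952180909
```

View pics/w3.png

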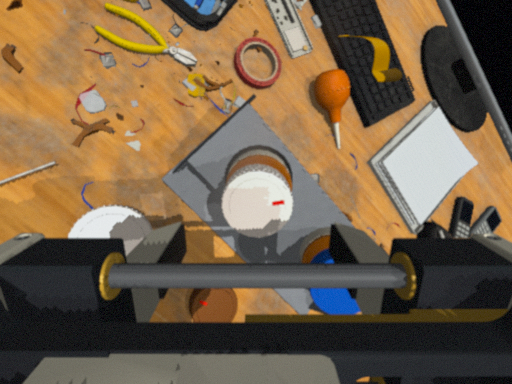

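The wrist view shows the lid seated level at (257,200). Its mark moved a net 33° forward, which is about 59° back and then 92° forward. The lid is 7.7 mm further in than at the start, which means it is fully home.

```bash
python3 -c "
from cell import arm; print(arm.sign_off())"
```

```text
the job is handed in; nothing more can be done
None
```

The white lid was turned back about 59° until it dropped into the thread start, then screwed forward about 92° to the stop. It is snug on the rim, the gripper has let go and backed clear, and the job was handed in at about 17 s.

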